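# Tip the steel bench block flat and push it home in its corner stop

## Task

The steel bench block has been left standing on edge on the rubber-faced base plate of its corner stop. Using only pushes with the fingers, tip it over away from you, towards the rear strip, so that it lies flat on the plate, then push it along the plate until it sits fully home in the corner, its sides flush against both the rear and the right-hand steel strips. Do not pick the block up, and leave the jar, the brass weight and the eyeglass that stand around it alone.

Things in the scene. Friction and masses are not known exactly. Their poses are not given: they have to be found in the camera images.
- corner_stop: Corner stop fixed to the bench: square plate 170 x 170 x 6 mm faced with black rubber, with two steel strips whose tops are 20 mm above the bench. Origin: centre of the plate's underside. Its x axis points to the rear strip (inner face at x = +73 mm), its y axis to the left; the right-hand strip's inner face is at y = -73 mm. Near and left sides are open. Turned up to 0.3 rad about the vertical.
- stop_corner (a point): Inner corner where the two strips meet, at the plate's upper face, 6 mm above the bench: (73, -73, 6) mm in the frame of the corner stop. With the 72 x 88 mm block lying home, the block's origin is at about (37, -29, 6) mm in that frame.
- steel_block: Loose dark steel block 72 x 88 x 26 mm (own x, y, z), 0.6 to 0.95 kg. Origin: centre of one 72 x 88 face; the other is at z = +26 mm. It starts on edge: own x up, 72 mm tall, own z towards the robot, origin on its rear face 42 mm above the bench. Its top pushed 26 mm away from the robot, it falls by itself and lies origin face down, z up, 1 to 4 cm short of each strip.
- block_center (a point): Centre of the steel block's volume, 13 mm from its origin along its own z. 42 mm above the bench while the block stands, 19 mm while it lies flat on the plate.
- jar: Small white jar with a black cap, 34 mm across and 48 mm tall, standing loose behind the rear strip. Origin: centre of its underside.
- weight: Brass weight, 30 mm across and 36 mm tall, standing loose to the right of the right-hand strip. Origin: centre of its underside.
- eyeglass: Black eyeglass (loupe), 29 mm across and 24 mm tall, standing loose just in front of the plate (towards the robot), at its right corner. Origin: centre of its underside.

How it is judged (in metres and radians):
On the way:
1. the block has been tipped over away from the robot and lies flat on the plate (angle between steel_block's own z axis and vertical below 0.06 rad and z of block_center in the frame of corner_stop below 0.023 m), for 0.2 s.
At the end, for the whole second after the job is handed in: The block lies flat on the plate (within 3.4 degrees, the face that first looked to the robot now up), its centre no more than 3.5 mm short of touching the rear strip and no more than 3.5 mm short of touching the right-hand strip, square to them within 3.4 degrees, and at rest (angle between steel_block's own z axis and vertical below 0.06 rad and z of block_center in the frame of corner_stop between 0.016 and 0.022 m and x of block_center in the frame of corner_stop between 0.0335 and 0.04 m and y of block_center in the frame of corner_stop between -0.032 and -0.0255 m and angle between the x axis of steel_block and the x axis of corner_stop, either way round below 0.06 rad and linear speed of steel_block below 0.01 m/s).
It fails at once if the block is lifted (its centre more than 52 mm above the bench; tipping alone raises it to 45 mm) (height (world z) of block_center above 0.052 m).
It fails at once if the jar is moved by more than 15 mm or tipped (distance of jar from where it was at the start of the episode above 0.015 m or angle between jar's own z axis and vertical above 0.4 rad).
It fails at once if the brass weight is moved by more than 15 mm or tipped (distance of weight from where it was at the start of the episode above 0.015 m or angle between weight's own z axis and vertical above 0.4 rad).
It fails at once if the eyeglass is moved by more than 15 mm or tipped (distance of eyeglass from where it was at the start of the episode above 0.015 m or angle between eyeglass's own z axis and vertical above 0.4 rad).
It also fails if it takes over 64 s, if anything falls off the work surface, if the arm or the gripper's body presses on something with over 40 N, if the wrist force passes 120 N, or if a joint passes its speed limit or range.

## Robot

A 6-joint arm with a two-finger parallel gripper is mounted at the origin on a cart in front of the work surface, level with it; the furniture and walls round the work are solid. World frame = base frame: x ahead of the robot, y to its left, z up, the work surface at z = 0. Lengths are in m, angles in degrees, forces in N, time in s.
With the tool pointing down it reaches from about 0.4 to 0.925 m from the base axis. Payload 3.4 kg.
Tool frame: the origin (TCP) lies where the fingers leave the gripper's body, on its centre line; the fingertips stand nose_length ahead of it and the grasp point (between the pads) lies 54 mm ahead of it (nose_length is the distance from the TCP to the fingertips, in m); z points along the fingers, y is the line along which they close (so a half turn about z gives the same grasp; the last joint's range is limited). The gripper opens to 85 mm and grips with 20 to 120 N. Pads are 22 mm wide; open, the fingers measure 114 mm over their backs; the gripper's body (76 mm by 85 mm) begins 54 mm behind the grasp point. The pads swing forward as they close: fully open they stand 13 mm farther back than shut.
Start: joints at [63.799, 17.578, 86.31, -0, 76.112, -4.211], TCP at [0.215, 0.533, 0.304] pointing down, gripper open.
Joint ranges: [-179.03, 179.03], [-60, 130.46], [8.19, 133.38], [-81.62, 261.62], [5.75, 156.47], [-153.77, 153.77]. Speed limits (degrees/s): [147.25, 147.25, 180, 180, 180, 180].

## Interface

Orientations are given as a 3x3 rotation matrix whose columns are the frame's x, y, z axes.
In Python, from rig import read_state, capture, calibration, job_done, nose_length gives the robot as it stands.
- The arm moves only by the tool servo_tool, never from a script. Its argument "moves" is a list of rows, each an object of numbers: "dx", "dy", "dz": the shift along the world's x, y, z scaled (see below); "rx", "ry", "rz": the turn, a rotation vector about the world's x, y, z scaled (see below); "fingers": the closure in counts, from 0 (fully open) to 255 (shut). A call has 1 to 20 rows; each row shifts and turns the commanded pose from where the row before left it; what a row does not reach is not made up. The controller multiplies each number of a shift by 0.04 m and each number of a turn by 4 degrees. A row lasts 1/12 s, in which the tool goes at most 41.7 mm and 7.16 degrees, less where a joint would pass 70% of its speed; a pose out of reach is approached as far as the arm can. A call with a number of a shift or a turn outside -1 to 1 is refused whole. A call with a gripper value outside its range is refused whole. The fingers move at their own pace and stop on an object; "squeeze" is the grip in N (left out, the last holds). Time passes only in rows, so rows that do not move let the fingers close. It gives the time, the measured TCP pose, the force, the opening and the grip force at its end, in the units of the state.
- read_state(): the state, without advancing time (a new reading comes with each control period).
- capture(name): name is "side" or "top" or "wrist"; returns the picture (420x560x3 uint8, red, green, blue); there is no depth.
- calibration(name): a dict with "fx", "fy", "cx", "cy" (pixels), "R" (3x3) and "t" (3): a world point X has camera coordinates R X + t; the wrist camera has in their place "hand_eye" (4x4, takes a point from camera to tool coordinates, whose origin is the TCP and whose axes are the flange's). Camera axes: x right, y down, z forward; pixel columns grow to the right and rows downward; lengths in m; the calibration is good to about 2 mm. The wrist camera is an equidistant fisheye: a pixel r from the principal point sees the ray r / f radians off the axis. A picture is of the moment at which its call begins: read the wrist's pose just before it. calibration takes no time and is no camera call.
- job_done(): hands the job in; it is judged then, once.
The state is a dict: "clock": time; "qpos": joint angles; "dq": joint speeds; "effort": joint torques, N m; "position": TCP position; "ee_rot": TCP orientation; "wrist_force": force on the tool from outside, world axes, zero at the start; "ft_torque": the same for the moment, N m; "opening": finger opening in m; "gripper_force": force on a finger pad.
Only numpy, scipy, OpenCV 4.12 (cv2) and the standard library are available. Lean on these libraries where they do the work, as an engineer would, in place of code of your own. Each camera call takes 0.05 s, during which the arm holds its last target. There are 200 camera calls.

## Working session

There is one attempt and no reset: what is moved stays moved. The work goes in short steps, Python scripts to look and compute and a tool call to move; the robot and the scene stay as the last step left them, time stands still between calls to the robot, and variables do not carry over. Pictures are saved under pics/ and viewed, at most 10 in all, crops included, and the job is handed in when it is done.

Besides the shell and the picture viewer there is one more tool, called after "Emit:" by a JSON object that holds its "fn" and its "kwargs". servo_tool: Moves the arm, as the interface text tells. Its arguments: {"type":"object","properties":{"moves":{"type":"array","items":{"type":"object","properties":{"dx":{"type":"number"},"dy":{"type":"number"},"dz":{"type":"number"},"rx":{"type":"number"},"ry":{"type":"number"},"rz":{"type":"number"},"fingers":{"type":"number"}}}},"squeeze":{"type":"number"}},"required":["moves"]}

```bash
mkdir -p pics
cat > h.py <<'E'
import numpy as np, cv2
from rig import *
def ray(name,uv,z):
    c=calibration(name);R=np.array(c["R"]);t=np.array(c["t"])
    d=R.T@np.array([(uv[0]-c["cx"])/c["fx"],(uv[1]-c["cy"])/c["fy"],1]);o=-R.T@t
    return o+d*(z-o[2])/d[2]
def proj(name,X):
    c=calibration(name);p=np.array(c["R"])@X+np.array(c["t"])
    return c["fx"]*p[0]/p[2]+c["cx"],c["fy"]*p[1]/p[2]+c["cy"]
def save(name,f,crop=None,s=1):
    im=capture(name);cv2.imwrite("pics/full_"+f,im[:,:,::-1])
    if crop: im=im[crop[1]:crop[3],crop[0]:crop[2]]
    im=cv2.resize(im,None,fx=s,fy=s,interpolation=cv2.INTER_CUBIC)
    cv2.imwrite("pics/"+f,im[:,:,::-1])
E
python3 - <<'E'
from h import *
save("top","t1.png");save("side","s1.png")
s=read_state();print(s["position"],s["clock"],nose_length() if callable(nose_length) else nose_length)
print(s["ee_rot"])
for n in("top","side"):
    c=calibration(n);print(n,c["fx"],-np.array(c["R"]).T@np.array(c["t"]))
E
```

```text
[0.21510819 0.53271864 0.30306168] 0.1 0.0726
[[-9.27246510e-01  3.74450549e-01 -8.34363978e-04]
 [ 3.74451450e-01  9.27245006e-01 -1.67629103e-03]
 [ 1.45971734e-04 -1.86676381e-03 -9.99998247e-01]]
top 477.3692984866853 [0.41100764 0.27870951 0.91950434]
side 536.1740859180021 [ 0.17228335 -0.39041524  0.51286332]
```

View pics/t1.png

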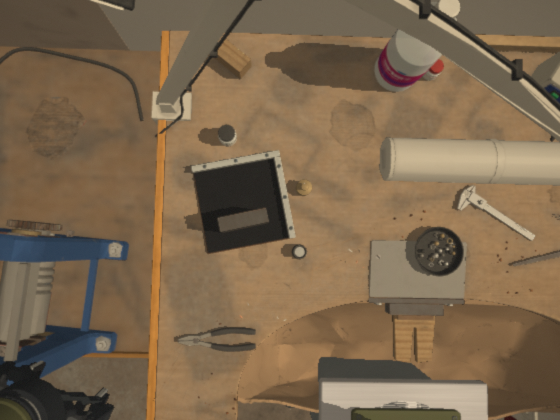

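View pics/s1.png

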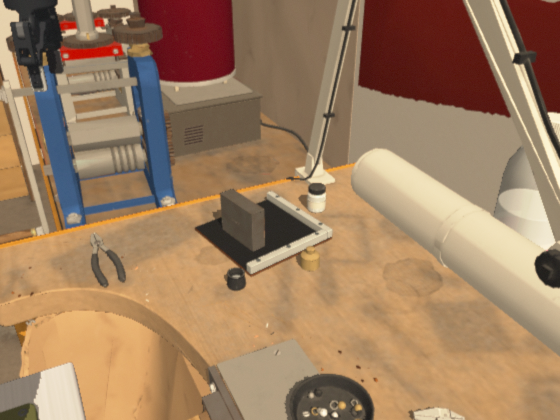

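The top view shows the black plate at about (195-295, 152-253), strips at its far and right sides, and the block's top at (218-269, 208-230). The jar is at (227,135), the weight at (305,187) and the eyeglass at (298,252). Next I'll measure these.

Run:
```python
from h import *
im=cv2.imread("pics/full_t1.png")
c=im[110:280,170:340]; cv2.imwrite("pics/t1c.png",cv2.resize(c,(680,680),interpolation=cv2.INTER_CUBIC)[:600])
g=im.max(2).astype(int)
m=((g<35)).astype(np.uint8); m[:150]=0;m[262:]=0;m[:,:185]=0;m[:,292:]=0
# plate+block: black rubber mask with block filled
cs,_=cv2.findContours(m,0,2);k=max(cs,key=cv2.contourArea)
r=cv2.minAreaRect(cv2.convexHull(k));b=cv2.boxPoints(r);print("rubber",r)
for p in b: print(p,ray("top",p,0.006).round(4))
# block top face: grey inside hull
hull=np.zeros_like(m);cv2.fillPoly(hull,[cv2.convexHull(k)],1)
hull=cv2.erode(hull,np.ones((5,5)))
bm=((g>=38)&(hull>0)).astype(np.uint8)
cs,_=cv2.findContours(bm,0,2);k=max(cs,key=cv2.contourArea);r=cv2.minAreaRect(k);print("blk",r)
for p in cv2.boxPoints(r): print(p,ray("top",p,0.078).round(4))
for n,p,z in(("jar",(227,131),.048),("wt",(306,187),.03),("eye",(299,252),.024)): print(n,ray("top",p,z).round(3))
```

```text
rubber ((226.9423065185547, 218.71153259277344), (22.945587158203125, 49.02903366088867), 78.69007110595703)
[200.65384 212.26923] [0.4646 0.3939 0.006 ]
[248.73077 202.65384] [0.4851 0.3027 0.006 ]
[253.23077 225.15384] [0.4421 0.293  0.006 ]
[205.15384 234.76923] [0.4219 0.384  0.006 ]
blk ((226.8800048828125, 216.3400115966797), (10.79999828338623, 27.799997329711914), 53.13010025024414)
[212.52    220.36002] [0.4466 0.3636 0.078 ]
[234.76    203.68002] [0.4769 0.3254 0.078 ]
[241.24 212.32] [0.4618 0.3136 0.078 ]
[219.00002 229.     ] [0.4316 0.3518 0.078 ]
jar [0.614 0.345 0.048]
wt [0.515 0.195 0.03 ]
eye [0.393 0.206 0.024]
```

View pics/t1c.png

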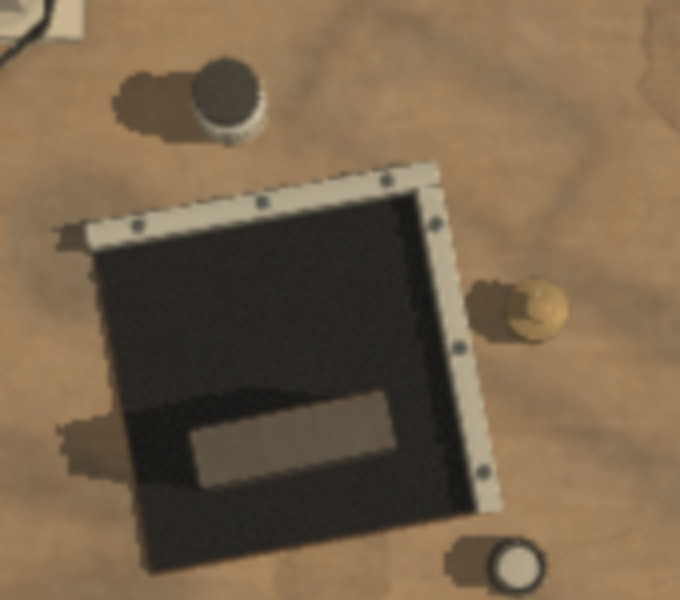

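The enlarged top view shows the strips' inner edges (corner at crop (416,195)). The block's top face corners are at crop (190,432), (386,391), (396,448) and (203,489).

Run:
```python
from h import *
f=lambda p,z: ray("top",(p[0]/4+169.6,p[1]/4+109.6),z)
O=[f(p,.02) for p in((87,225),(438,163),(500,510))]
I=[f(p,.02) for p in((97,250),(416,195),(474,512))]
for n,a in(("outer",O),("inner",I)):
    print(n,np.round(a,4).tolist(),[np.linalg.norm(a[i]-a[1]) for i in(0,2)],
     np.degrees([np.arctan2(*(a[0]-a[1])[[0,1]]*[-1,1]*-1) if 0 else np.arctan2(-(a[0]-a[1])[0],(a[0]-a[1])[1]), np.arctan2((a[1]-a[2])[1],(a[1]-a[2])[0])]))
B=np.array([f(p,.078) for p in((190,432),(386,391),(396,448),(203,489))]);print(B.round(4),B.mean(0))
e=B[0]-B[1];d=B[0]-B[3];print(np.linalg.norm(e),np.linalg.norm(d),np.degrees(np.arctan2(-e[0],e[1])),np.degrees(np.arctan2(d[1],d[0])))
for p,z in(((520,565),.024),((540,305),.03),((228,93),.048)):print(f(p,z))
# side check of inner corner height 20mm & block top corners
print([proj("side",x) for x in [I[1],O[1],*B]])
```

```text
outer [[0.5513, 0.4125, 0.02], [0.5853, 0.247, 0.02], [0.4209, 0.2144, 0.02]] [np.float64(0.16900376458039926), np.float64(0.16766218165643587)] [11.61803647 11.1780879 ]
inner [[0.5395, 0.4074, 0.02], [0.5697, 0.2571, 0.02], [0.4197, 0.2267, 0.02]] [np.float64(0.15326337943437857), np.float64(0.15305194194086916)] [11.34628344 11.46981008]
[[0.4516 0.3557 0.078 ]
 [0.4716 0.27   0.078 ]
 [0.4465 0.265  0.078 ]
 [0.4267 0.3493 0.078 ]] [0.44910808 0.30998966 0.078     ]
0.08808128653799459 0.02572162363391903 13.148177021978595 14.466046817105621
[0.3953285  0.20491113 0.024     ]
[0.51721477 0.19803465 0.03      ]
[0.61004957 0.34559924 0.048     ]
[(np.float64(321.1242719813507), np.float64(228.88397165620628)), (np.float64(332.2532734019048), np.float64(229.59153363142266)), (np.float64(232.32542123162094), np.float64(188.2861724745013)), (np.float64(264.5782654248183), np.float64(209.08775261481208)), (np.float64(251.24746599356095), np.float64(214.24649044345895)), (np.float64(219.7969665470176), np.float64(193.16307853449112))]
```

Emit:
{"fn": "servo_tool", "kwargs": {"moves": [{"dx": 0.396,"dy": -0.483,"rz": 0.696,"fingers": 255},{"dx": 0.396,"dy": -0.483,"rz": 0.696,"fingers": 255},{"dx": 0.396,"dy": -0.483,"rz": 0.696,"fingers": 255},{"dx": 0.396,"dy": -0.483,"rz": 0.696,"fingers": 255},{"dx": 0.396,"dy": -0.483,"rz": 0.696,"fingers": 255},{"dx": 0.396,"dy": -0.483,"rz": 0.696,"fingers": 255},{"dx": 0.396,"dy": -0.483,"rz": 0.696,"fingers": 255},{"dx": 0.396,"dy": -0.483,"rz": 0.696,"fingers": 255},{"dx": 0.396,"dy": -0.483,"rz": 0.696,"fingers": 255},{"dx": 0.396,"dy": -0.483,"rz": 0.696,"fingers": 255},{"dx": 0.396,"dy": -0.483,"rz": 0.696,"fingers": 255},{"dx": 0.396,"dy": -0.483,"rz": 0.696,"fingers": 255},{"fingers": 255},{"fingers": 255},{"fingers": 255}]}}

```text
invalid input at $.moves[0]: expected keys dx, dy, dz, rx, ry, rz, fingers
```

Emit:
{"fn": "servo_tool", "kwargs": {"moves": [{"dx": 0.528,"dy": -0.644,"dz": 0,"rx": 0,"ry": 0,"rz": 0.928,"fingers": 255},{"dx": 0.528,"dy": -0.644,"dz": 0,"rx": 0,"ry": 0,"rz": 0.928,"fingers": 255},{"dx": 0.528,"dy": -0.644,"dz": 0,"rx": 0,"ry": 0,"rz": 0.928,"fingers": 255},{"dx": 0.528,"dy": -0.644,"dz": 0,"rx": 0,"ry": 0,"rz": 0.928,"fingers": 255},{"dx": 0.528,"dy": -0.644,"dz": 0,"rx": 0,"ry": 0,"rz": 0.928,"fingers": 255},{"dx": 0.528,"dy": -0.644,"dz": 0,"rx": 0,"ry": 0,"rz": 0.928,"fingers": 255},{"dx": 0.528,"dy": -0.644,"dz": 0,"rx": 0,"ry": 0,"rz": 0.928,"fingers": 255},{"dx": 0.528,"dy": -0.644,"dz": 0,"rx": 0,"ry": 0,"rz": 0.928,"fingers": 255},{"dx": 0.528,"dy": -0.644,"dz": 0,"rx": 0,"ry": 0,"rz": 0.928,"fingers": 255},{"dx": 0,"dy": 0,"dz": 0,"rx": 0,"ry": 0,"rz": 0,"fingers": 255},{"dx": 0,"dy": 0,"dz": 0,"rx": 0,"ry": 0,"rz": 0,"fingers": 255}]}}

```text
clock: 1.02
position: [0.4062, 0.3, 0.3035]
ee_rot: [[-0.981, -0.194, -0.001], [-0.194, 0.981, -0.0], [0.001, -0.0, -1.0]]
wrist_force: [0.2, 0.4, 0.2]
opening: -0.0001
gripper_force: 0.0
```

Emit:
{"fn": "servo_tool", "kwargs": {"moves": [{"dx": 0,"dy": 0,"dz": -0.6,"rx": 0,"ry": 0,"rz": 0,"fingers": 255},{"dx": 0,"dy": 0,"dz": -0.6,"rx": 0,"ry": 0,"rz": 0,"fingers": 255},{"dx": 0,"dy": 0,"dz": -0.6,"rx": 0,"ry": 0,"rz": 0,"fingers": 255},{"dx": 0,"dy": 0,"dz": -0.6,"rx": 0,"ry": 0,"rz": 0,"fingers": 255},{"dx": 0,"dy": 0,"dz": -0.6,"rx": 0,"ry": 0,"rz": 0,"fingers": 255},{"dx": 0,"dy": 0,"dz": -0.6,"rx": 0,"ry": 0,"rz": 0,"fingers": 255},{"dx": 0,"dy": 0,"dz": -0.5,"rx": 0,"ry": 0,"rz": 0,"fingers": 255},{"dx": 0,"dy": 0,"dz": 0,"rx": 0,"ry": 0,"rz": 0,"fingers": 255}]}}

```text
clock: 1.68
position: [0.4021, 0.301, 0.1363]
ee_rot: [[-0.98, -0.199, -0.007], [-0.199, 0.98, -0.004], [0.008, -0.002, -1.0]]
wrist_force: [-1.2, 0.1, -0.4]
opening: -0.0004
gripper_force: 0.0
```

Run:
```python
from h import *
s=read_state();print(s["position"],s["wrist_force"])
save("side","s2.png",(140,120,340,270),4)
p=np.array(s["position"]);p[2]-=nose_length() if callable(nose_length) else nose_length;u=proj("side",p);print((u[0]-140)*4,(u[1]-120)*4)
```

```text
[0.40212759 0.30099986 0.13630037] [-1.20699407  0.13632996 -0.40027669]
306.68552233537343 391.0730504825135
```

View pics/s2.png

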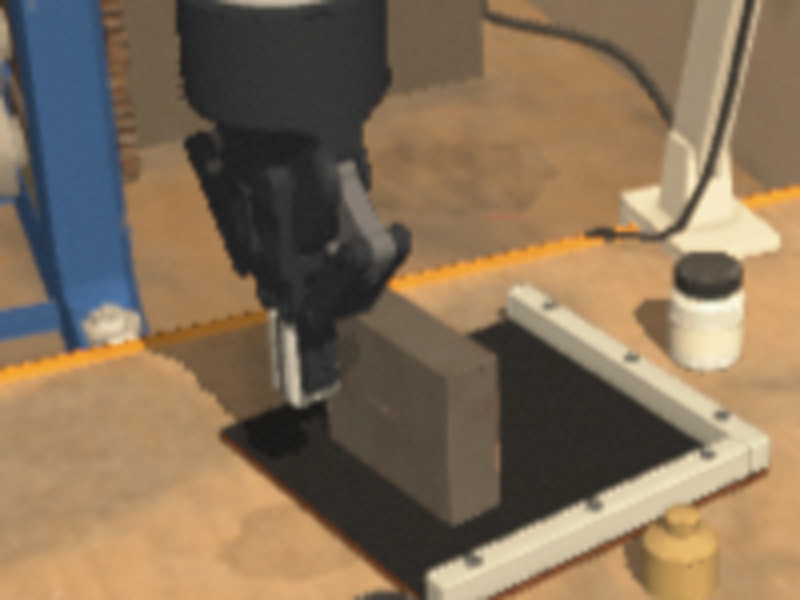

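Emit:
{"fn": "servo_tool", "kwargs": {"moves": [{"dx": 0.125,"dy": 0.025,"dz": 0,"rx": 0,"ry": 0,"rz": 0,"fingers": 255},{"dx": 0.125,"dy": 0.025,"dz": 0,"rx": 0,"ry": 0,"rz": 0,"fingers": 255},{"dx": 0.125,"dy": 0.025,"dz": 0,"rx": 0,"ry": 0,"rz": 0,"fingers": 255},{"dx": 0.08,"dy": 0.016,"dz": 0,"rx": 0,"ry": 0,"rz": 0,"fingers": 255},{"dx": 0.06,"dy": 0.012,"dz": 0,"rx": 0,"ry": 0,"rz": 0,"fingers": 255},{"dx": 0.06,"dy": 0.012,"dz": 0,"rx": 0,"ry": 0,"rz": 0,"fingers": 255},{"dx": 0.06,"dy": 0.012,"dz": 0,"rx": 0,"ry": 0,"rz": 0,"fingers": 255},{"dx": 0.06,"dy": 0.012,"dz": 0,"rx": 0,"ry": 0,"rz": 0,"fingers": 255},{"dx": 0.06,"dy": 0.012,"dz": 0,"rx": 0,"ry": 0,"rz": 0,"fingers": 255},{"dx": 0.06,"dy": 0.012,"dz": 0,"rx": 0,"ry": 0,"rz": 0,"fingers": 255},{"dx": 0.06,"dy": 0.012,"dz": 0,"rx": 0,"ry": 0,"rz": 0,"fingers": 255}]}}

```text
clock: 2.65
position: [0.4408, 0.3084, 0.1399]
ee_rot: [[-0.98, -0.198, 0.0], [-0.198, 0.98, 0.0], [-0.0, 0.0, -1.0]]
wrist_force: [-0.7, 0.1, 0.8]
opening: 0.0
gripper_force: 0.3
```

Emit:
{"fn": "servo_tool", "kwargs": {"moves": [{"dx": 0.06,"dy": 0.012,"dz": 0,"rx": 0,"ry": 0,"rz": 0,"fingers": 255},{"dx": 0.06,"dy": 0.012,"dz": 0,"rx": 0,"ry": 0,"rz": 0,"fingers": 255},{"dx": 0.06,"dy": 0.012,"dz": 0,"rx": 0,"ry": 0,"rz": 0,"fingers": 255},{"dx": 0.06,"dy": 0.012,"dz": 0,"rx": 0,"ry": 0,"rz": 0,"fingers": 255},{"dx": 0.06,"dy": 0.012,"dz": 0,"rx": 0,"ry": 0,"rz": 0,"fingers": 255},{"dx": 0.06,"dy": 0.012,"dz": 0,"rx": 0,"ry": 0,"rz": 0,"fingers": 255},{"dx": 0,"dy": 0,"dz": 0,"rx": 0,"ry": 0,"rz": 0,"fingers": 255},{"dx": 0,"dy": 0,"dz": 0,"rx": 0,"ry": 0,"rz": 0,"fingers": 255},{"dx": 0,"dy": 0,"dz": 0,"rx": 0,"ry": 0,"rz": 0,"fingers": 255},{"dx": 0,"dy": 0,"dz": 0,"rx": 0,"ry": 0,"rz": 0,"fingers": 255}]}}

```text
clock: 3.48
position: [0.4546, 0.3111, 0.1399]
ee_rot: [[-0.98, -0.198, -0.0], [-0.198, 0.98, -0.0], [0.0, -0.0, -1.0]]
wrist_force: [0.5, -0.2, 0.5]
opening: -0.0004
gripper_force: 0.0
```

Run:
```python
from h import *
save("side","s3.png",(140,120,340,270),4)
```

```text
(no output)
```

View pics/s3.png

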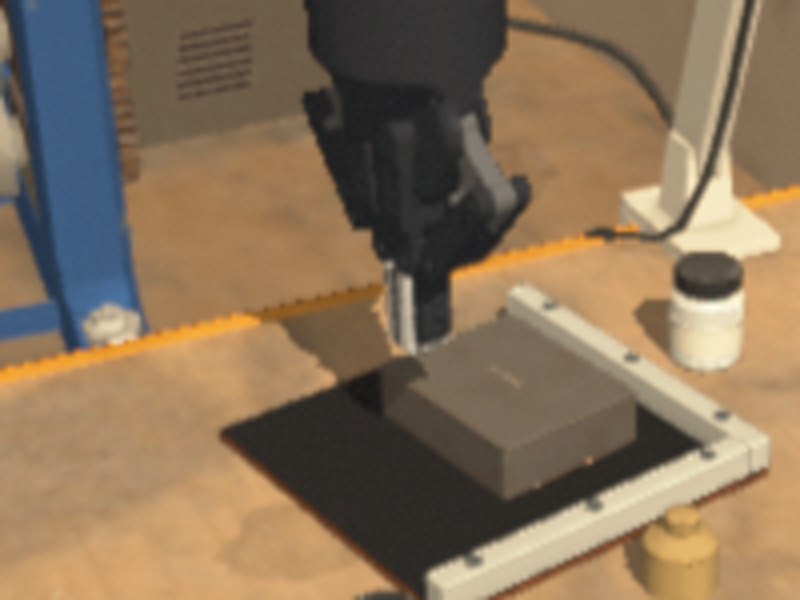

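The block lies flat. In the side crop its top face corners are at about (385,395), (505,450), (637,395) and (505,320).

```bash
cat >> h.py <<'E'
xs=np.array([.9801,.1985]);ys=np.array([-.1985,.9801]);C=np.array([.5697,.2571])
def st(X): d=np.array(X)[:2]-C; return np.array([.073+d@xs,-.073+d@ys])
def wd(a): return C+(a[0]-.073)*xs+(a[1]+.073)*ys
E
python3 - <<'E'
from h import *
for p in((385,395),(505,450),(637,395),(505,320)):print("blk",(st(ray("side",(p[0]/4+139.6,p[1]/4+119.6),.032))*1e3).round(1))
for p in((738,438),(697,447),(428,568)):print("strip",(st(ray("side",(p[0]/4+139.6,p[1]/4+119.6),.02))*1e3).round(1))
print(st(read_state()["position"]))
E
```

```text
blk [-32.2  26.4]
blk [-17.2 -38.7]
blk [ 52.2 -38.9]
blk [45.8 46.5]
strip [ 76.5 -76.5]
strip [ 58.3 -71.2]
strip [-78.8 -72. ]
[-0.02909184  0.00281442]
```

Emit:
{"fn": "servo_tool", "kwargs": {"moves": [{"dx": -0.245,"dy": -0.05,"dz": 0,"rx": 0,"ry": 0,"rz": 0,"fingers": 255},{"dx": -0.245,"dy": -0.05,"dz": 0,"rx": 0,"ry": 0,"rz": 0,"fingers": 255},{"dx": 0,"dy": 0,"dz": 0,"rx": 0,"ry": 0,"rz": 0,"fingers": 255},{"dx": 0,"dy": 0,"dz": -0.32,"rx": 0,"ry": 0,"rz": 0,"fingers": 255},{"dx": 0,"dy": 0,"dz": -0.32,"rx": 0,"ry": 0,"rz": 0,"fingers": 255},{"dx": 0,"dy": 0,"dz": -0.32,"rx": 0,"ry": 0,"rz": 0,"fingers": 255},{"dx": 0,"dy": 0,"dz": -0.32,"rx": 0,"ry": 0,"rz": 0,"fingers": 255},{"dx": 0,"dy": 0,"dz": 0,"rx": 0,"ry": 0,"rz": 0,"fingers": 255}]}}

```text
clock: 4.2
position: [0.4334, 0.3064, 0.0868]
ee_rot: [[-0.98, -0.198, -0.004], [-0.198, 0.98, -0.002], [0.004, -0.001, -1.0]]
wrist_force: [-0.0, -0.1, 0.6]
opening: 0.0002
gripper_force: 0.0
```

Emit:
{"fn": "servo_tool", "kwargs": {"moves": [{"dx": 0.0735,"dy": 0.015,"dz": 0,"rx": 0,"ry": 0,"rz": 0,"fingers": 255},{"dx": 0.0735,"dy": 0.015,"dz": 0,"rx": 0,"ry": 0,"rz": 0,"fingers": 255},{"dx": 0.0735,"dy": 0.015,"dz": 0,"rx": 0,"ry": 0,"rz": 0,"fingers": 255},{"dx": 0.0735,"dy": 0.015,"dz": 0,"rx": 0,"ry": 0,"rz": 0,"fingers": 255},{"dx": 0.0735,"dy": 0.015,"dz": 0,"rx": 0,"ry": 0,"rz": 0,"fingers": 255},{"dx": 0.0735,"dy": 0.015,"dz": 0,"rx": 0,"ry": 0,"rz": 0,"fingers": 255},{"dx": 0.0735,"dy": 0.015,"dz": 0,"rx": 0,"ry": 0,"rz": 0,"fingers": 255},{"dx": 0.0735,"dy": 0.015,"dz": 0,"rx": 0,"ry": 0,"rz": 0,"fingers": 255},{"dx": 0.0735,"dy": 0.015,"dz": 0,"rx": 0,"ry": 0,"rz": 0,"fingers": 255}]}}

```text
clock: 4.95
position: [0.4583, 0.3114, 0.0884]
ee_rot: [[-0.98, -0.198, -0.007], [-0.198, 0.98, -0.003], [0.008, -0.001, -1.0]]
wrist_force: [-7.8, -1.5, 5.4]
opening: -0.0002
gripper_force: 4.0
```

Emit:
{"fn": "servo_tool", "kwargs": {"moves": [{"dx": 0.049,"dy": 0.01,"dz": 0,"rx": 0,"ry": 0,"rz": 0,"fingers": 255},{"dx": 0.049,"dy": 0.01,"dz": 0,"rx": 0,"ry": 0,"rz": 0,"fingers": 255},{"dx": 0.049,"dy": 0.01,"dz": 0,"rx": 0,"ry": 0,"rz": 0,"fingers": 255},{"dx": 0.049,"dy": 0.01,"dz": 0,"rx": 0,"ry": 0,"rz": 0,"fingers": 255},{"dx": 0.049,"dy": 0.01,"dz": 0,"rx": 0,"ry": 0,"rz": 0,"fingers": 255},{"dx": 0.049,"dy": 0.01,"dz": 0,"rx": 0,"ry": 0,"rz": 0,"fingers": 255}]}}

```text
clock: 5.45
position: [0.4698, 0.3136, 0.0884]
ee_rot: [[-0.98, -0.198, -0.008], [-0.198, 0.98, -0.003], [0.008, -0.002, -1.0]]
wrist_force: [-8.3, -1.9, 6.2]
opening: 0.0002
gripper_force: 4.0
```

Emit:
{"fn": "servo_tool", "kwargs": {"moves": [{"dx": 0.0245,"dy": 0.005,"dz": 0,"rx": 0,"ry": 0,"rz": 0,"fingers": 255},{"dx": 0.0245,"dy": 0.005,"dz": 0,"rx": 0,"ry": 0,"rz": 0,"fingers": 255}]}}

```text
clock: 5.62
position: [0.472, 0.3141, 0.0884]
ee_rot: [[-0.98, -0.198, -0.007], [-0.198, 0.98, -0.003], [0.008, -0.002, -1.0]]
wrist_force: [-8.0, -0.4, 6.5]
opening: 0.0006
gripper_force: 4.1
```

Emit:
{"fn": "servo_tool", "kwargs": {"moves": [{"dx": 0.0245,"dy": 0.005,"dz": 0,"rx": 0,"ry": 0,"rz": 0,"fingers": 255},{"dx": 0.0245,"dy": 0.005,"dz": 0,"rx": 0,"ry": 0,"rz": 0,"fingers": 255}]}}

```text
clock: 5.78
position: [0.4737, 0.3145, 0.0884]
ee_rot: [[-0.98, -0.198, -0.008], [-0.198, 0.98, -0.003], [0.008, -0.002, -1.0]]
wrist_force: [-7.6, -2.5, 6.4]
opening: 0.0002
gripper_force: 4.1
```

Emit:
{"fn": "servo_tool", "kwargs": {"moves": [{"dx": 0.0245,"dy": 0.005,"dz": 0,"rx": 0,"ry": 0,"rz": 0,"fingers": 255},{"dx": 0.0245,"dy": 0.005,"dz": 0,"rx": 0,"ry": 0,"rz": 0,"fingers": 255}]}}

```text
clock: 5.95
position: [0.4756, 0.3148, 0.0884]
ee_rot: [[-0.98, -0.198, -0.008], [-0.198, 0.98, -0.003], [0.008, -0.002, -1.0]]
wrist_force: [-9.5, -1.7, 7.6]
opening: 0.0002
gripper_force: 5.3
```

Emit:
{"fn": "servo_tool", "kwargs": {"moves": [{"dx": 0.0245,"dy": 0.005,"dz": 0,"rx": 0,"ry": 0,"rz": 0,"fingers": 255}]}}

```text
clock: 6.03
position: [0.4758, 0.3149, 0.0883]
ee_rot: [[-0.98, -0.198, -0.01], [-0.197, 0.98, -0.004], [0.01, -0.002, -1.0]]
wrist_force: [-10.6, -0.8, 8.3]
opening: 0.0001
gripper_force: 5.5
```

Run:
```python
from h import *
print(st(read_state()["position"]));save("side","s4.png",(140,120,340,270),4)
```

```text
[-0.00760529  0.0022552 ]
```

View pics/s4.png

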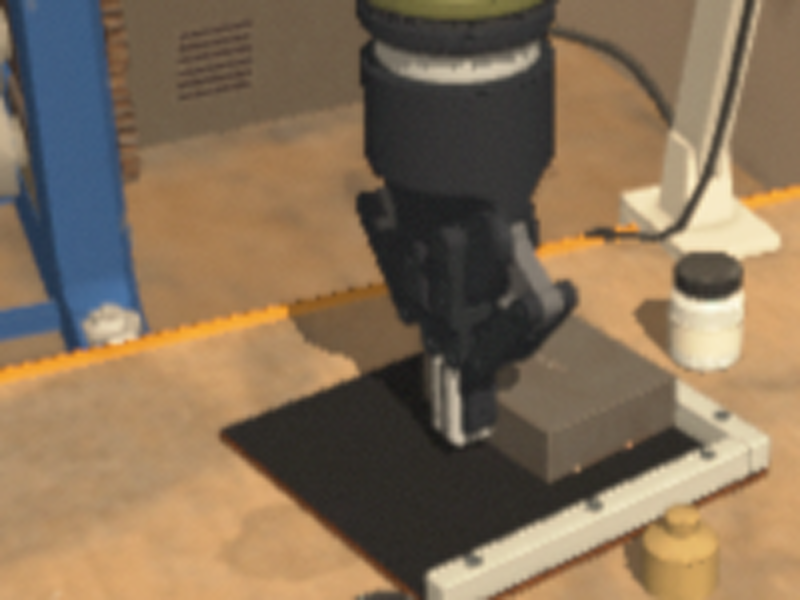

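The block now reaches the rear strip. I'll press a little more to square it.

Emit:
{"fn": "servo_tool", "kwargs": {"moves": [{"dx": 0.0245,"dy": 0.005,"dz": 0,"rx": 0,"ry": 0,"rz": 0,"fingers": 255},{"dx": 0.0245,"dy": 0.005,"dz": 0,"rx": 0,"ry": 0,"rz": 0,"fingers": 255}]}}

```text
clock: 6.25
position: [0.476, 0.3149, 0.0882]
ee_rot: [[-0.98, -0.197, -0.013], [-0.197, 0.98, -0.005], [0.014, -0.002, -1.0]]
wrist_force: [-14.7, -1.5, 12.4]
opening: -0.0002
gripper_force: 7.6
```

Emit:
{"fn": "servo_tool", "kwargs": {"moves": [{"dx": 0.0245,"dy": 0.005,"dz": 0,"rx": 0,"ry": 0,"rz": 0,"fingers": 255},{"dx": 0.0245,"dy": 0.005,"dz": 0,"rx": 0,"ry": 0,"rz": 0,"fingers": 255}]}}

```text
clock: 6.42
position: [0.4763, 0.315, 0.0881]
ee_rot: [[-0.98, -0.197, -0.016], [-0.197, 0.98, -0.005], [0.017, -0.002, -1.0]]
wrist_force: [-17.8, -0.7, 11.8]
opening: -0.0002
gripper_force: 8.9
```

Emit:
{"fn": "servo_tool", "kwargs": {"moves": [{"dx": -0.22,"dy": -0.045,"dz": 0,"rx": 0,"ry": 0,"rz": 0,"fingers": 255},{"dx": -0.22,"dy": -0.045,"dz": 0,"rx": 0,"ry": 0,"rz": 0,"fingers": 255},{"dx": 0,"dy": 0,"dz": 0.4,"rx": 0,"ry": 0,"rz": 0,"fingers": 255},{"dx": 0,"dy": 0,"dz": 0.4,"rx": 0,"ry": 0,"rz": 0,"fingers": 255},{"dx": 0,"dy": 0,"dz": 0.4,"rx": 0,"ry": 0,"rz": 0,"fingers": 255},{"dx": 0.226,"dy": 0.444,"dz": 0,"rx": 0,"ry": 0,"rz": 0,"fingers": 255},{"dx": 0.226,"dy": 0.444,"dz": 0,"rx": 0,"ry": 0,"rz": 0,"fingers": 255},{"dx": 0.226,"dy": 0.444,"dz": 0,"rx": 0,"ry": 0,"rz": 0,"fingers": 255},{"dx": 0.226,"dy": 0.444,"dz": 0,"rx": 0,"ry": 0,"rz": 0,"fingers": 255},{"dx": 0.226,"dy": 0.444,"dz": 0,"rx": 0,"ry": 0,"rz": 0,"fingers": 255},{"dx": 0,"dy": 0,"dz": 0,"rx": 0,"ry": 0,"rz": 0,"fingers": 255},{"dx": 0,"dy": 0,"dz": 0,"rx": 0,"ry": 0,"rz": 0,"fingers": 255}]}}

```text
clock: 7.42
position: [0.5123, 0.4031, 0.1366]
ee_rot: [[-0.98, -0.199, 0.001], [-0.199, 0.98, 0.0], [-0.001, 0.0, -1.0]]
wrist_force: [0.2, -0.5, -0.5]
opening: 0.0001
gripper_force: 0.0
```

Run:
```python
from h import *
s=read_state();print(st(s["position"]),s["position"],s["wrist_force"]);print("need",(np.append(wd((.036,.082)),.0886)-s["position"])/.04)
save("top","t2.png",(175,130,325,242),5)
```

```text
[0.04576108 0.08147497] [0.51233976 0.40309425 0.13656568] [ 0.16090867 -0.51721219 -0.47764963]
need [-0.24177393 -0.03558126 -1.19914208]
```

View pics/t2.png

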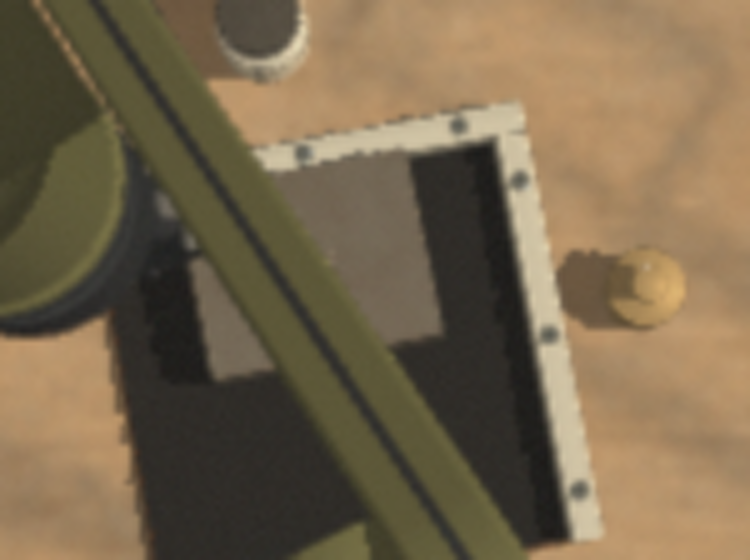

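The top view shows the block flush with the rear strip, with the gap to the right strip still open. I'll push right next.

Emit:
{"fn": "servo_tool", "kwargs": {"moves": [{"dx": -0.24,"dy": -0.035,"dz": -0.1,"rx": 0,"ry": 0,"rz": 0,"fingers": 255},{"dx": 0,"dy": 0,"dz": -0.3,"rx": 0,"ry": 0,"rz": 0,"fingers": 255},{"dx": 0,"dy": 0,"dz": -0.3,"rx": 0,"ry": 0,"rz": 0,"fingers": 255},{"dx": 0,"dy": 0,"dz": -0.3,"rx": 0,"ry": 0,"rz": 0,"fingers": 255},{"dx": 0,"dy": 0,"dz": -0.2,"rx": 0,"ry": 0,"rz": 0,"fingers": 255},{"dx": 0,"dy": 0,"dz": 0,"rx": 0,"ry": 0,"rz": 0,"fingers": 255},{"dx": 0,"dy": 0,"dz": 0,"rx": 0,"ry": 0,"rz": 0,"fingers": 255}]}}

```text
clock: 8.05
position: [0.5018, 0.4006, 0.0874]
ee_rot: [[-0.98, -0.198, -0.002], [-0.198, 0.98, -0.001], [0.002, -0.001, -1.0]]
wrist_force: [-0.5, 0.2, -0.2]
opening: 0.0002
gripper_force: 0.0
```

Emit:
{"fn": "servo_tool", "kwargs": {"moves": [{"dx": 0.015,"dy": -0.0735,"dz": 0,"rx": 0,"ry": 0,"rz": 0,"fingers": 255},{"dx": 0.015,"dy": -0.0735,"dz": 0,"rx": 0,"ry": 0,"rz": 0,"fingers": 255},{"dx": 0.015,"dy": -0.0735,"dz": 0,"rx": 0,"ry": 0,"rz": 0,"fingers": 255},{"dx": 0.015,"dy": -0.0735,"dz": 0,"rx": 0,"ry": 0,"rz": 0,"fingers": 255},{"dx": 0.015,"dy": -0.0735,"dz": 0,"rx": 0,"ry": 0,"rz": 0,"fingers": 255},{"dx": 0.015,"dy": -0.0735,"dz": 0,"rx": 0,"ry": 0,"rz": 0,"fingers": 255},{"dx": 0.015,"dy": -0.0735,"dz": 0,"rx": 0,"ry": 0,"rz": 0,"fingers": 255},{"dx": 0.015,"dy": -0.0735,"dz": 0,"rx": 0,"ry": 0,"rz": 0,"fingers": 255},{"dx": 0.015,"dy": -0.0735,"dz": 0,"rx": 0,"ry": 0,"rz": 0,"fingers": 255},{"dx": 0.015,"dy": -0.0735,"dz": 0,"rx": 0,"ry": 0,"rz": 0,"fingers": 255}]}}

```text
clock: 8.88
position: [0.5085, 0.3722, 0.089]
ee_rot: [[-0.98, -0.198, 0.001], [-0.198, 0.98, 0.001], [-0.001, 0.001, -1.0]]
wrist_force: [-0.2, 5.2, 1.5]
opening: -0.0002
gripper_force: 2.4
```

Emit:
{"fn": "servo_tool", "kwargs": {"moves": [{"dx": 0.01,"dy": -0.049,"dz": 0,"rx": 0,"ry": 0,"rz": 0,"fingers": 255},{"dx": 0.01,"dy": -0.049,"dz": 0,"rx": 0,"ry": 0,"rz": 0,"fingers": 255},{"dx": 0.01,"dy": -0.049,"dz": 0,"rx": 0,"ry": 0,"rz": 0,"fingers": 255},{"dx": 0.01,"dy": -0.049,"dz": 0,"rx": 0,"ry": 0,"rz": 0,"fingers": 255},{"dx": 0.01,"dy": -0.049,"dz": 0,"rx": 0,"ry": 0,"rz": 0,"fingers": 255},{"dx": 0.01,"dy": -0.049,"dz": 0,"rx": 0,"ry": 0,"rz": 0,"fingers": 255},{"dx": 0.01,"dy": -0.049,"dz": 0,"rx": 0,"ry": 0,"rz": 0,"fingers": 255},{"dx": 0.01,"dy": -0.049,"dz": 0,"rx": 0,"ry": 0,"rz": 0,"fingers": 255},{"dx": 0.01,"dy": -0.049,"dz": 0,"rx": 0,"ry": 0,"rz": 0,"fingers": 255}]}}

```text
clock: 9.63
position: [0.512, 0.3543, 0.089]
ee_rot: [[-0.98, -0.198, 0.001], [-0.198, 0.98, 0.001], [-0.001, 0.001, -1.0]]
wrist_force: [-1.3, 4.7, 1.3]
opening: -0.0001
gripper_force: 2.6
```

Run:
```python
from h import *
s=read_state();print(st(s["position"]),s["wrist_force"])
save("side","s5.png",(140,120,340,270),4)
```

```text
[0.03575823 0.03373252] [-1.29137914  4.66401941  1.30373034]
```

View pics/s5.png

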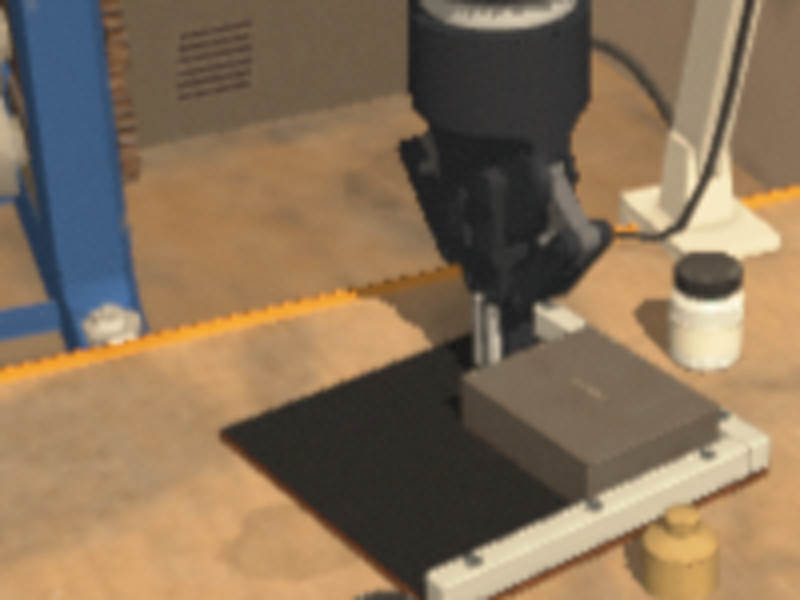

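The block is close to the right strip (top near-right corner at about (590,465)). I'll push in small steps until the force rises.

Emit:
{"fn": "servo_tool", "kwargs": {"moves": [{"dx": 0.01,"dy": -0.049,"dz": 0,"rx": 0,"ry": 0,"rz": 0,"fingers": 255},{"dx": 0.01,"dy": -0.049,"dz": 0,"rx": 0,"ry": 0,"rz": 0,"fingers": 255}]}}

```text
clock: 9.85
position: [0.5128, 0.3505, 0.089]
ee_rot: [[-0.98, -0.198, 0.001], [-0.198, 0.98, 0.001], [-0.001, 0.001, -1.0]]
wrist_force: [-1.6, 5.2, 1.8]
opening: 0.0
gripper_force: 2.7
```

Emit:
{"fn": "servo_tool", "kwargs": {"moves": [{"dx": 0.01,"dy": -0.049,"dz": 0,"rx": 0,"ry": 0,"rz": 0,"fingers": 255},{"dx": 0.01,"dy": -0.049,"dz": 0,"rx": 0,"ry": 0,"rz": 0,"fingers": 255}]}}

```text
clock: 10.02
position: [0.5137, 0.3486, 0.0892]
ee_rot: [[-0.981, -0.196, 0.001], [-0.196, 0.981, 0.005], [-0.002, 0.005, -1.0]]
wrist_force: [-3.2, 16.6, -0.5]
opening: -0.0003
gripper_force: 8.7
```

Emit:
{"fn": "servo_tool", "kwargs": {"moves": [{"dx": 0.01,"dy": -0.049,"dz": 0,"rx": 0,"ry": 0,"rz": 0,"fingers": 255}]}}

```text
clock: 10.1
position: [0.5139, 0.3482, 0.0893]
ee_rot: [[-0.981, -0.195, 0.001], [-0.195, 0.981, 0.008], [-0.003, 0.008, -1.0]]
wrist_force: [-5.8, 22.7, -0.7]
opening: -0.0
gripper_force: 11.5
```

Emit:
{"fn": "servo_tool", "kwargs": {"moves": [{"dx": 0.01,"dy": -0.049,"dz": 0,"rx": 0,"ry": 0,"rz": 0,"fingers": 255}]}}

```text
clock: 10.18
position: [0.5139, 0.3479, 0.0895]
ee_rot: [[-0.981, -0.194, 0.001], [-0.194, 0.981, 0.011], [-0.003, 0.011, -1.0]]
wrist_force: [-8.1, 27.7, 1.5]
opening: 0.0
gripper_force: 14.3
```

Emit:
{"fn": "servo_tool", "kwargs": {"moves": [{"dx": -0.05,"dy": 0.245,"dz": 0,"rx": 0,"ry": 0,"rz": 0,"fingers": 255},{"dx": -0.05,"dy": 0.245,"dz": 0,"rx": 0,"ry": 0,"rz": 0,"fingers": 255},{"dx": 0,"dy": 0,"dz": 0.4,"rx": 0,"ry": 0,"rz": 0,"fingers": 255},{"dx": 0,"dy": 0,"dz": 0.4,"rx": 0,"ry": 0,"rz": 0,"fingers": 255},{"dx": 0,"dy": 0,"dz": 0.4,"rx": 0,"ry": 0,"rz": 0,"fingers": 255},{"dx": -0.266,"dy": -0.448,"dz": 0,"rx": 0,"ry": 0,"rz": 0,"fingers": 255},{"dx": -0.266,"dy": -0.448,"dz": 0,"rx": 0,"ry": 0,"rz": 0,"fingers": 255},{"dx": -0.266,"dy": -0.448,"dz": 0,"rx": 0,"ry": 0,"rz": 0,"fingers": 255},{"dx": -0.266,"dy": -0.448,"dz": 0,"rx": 0,"ry": 0,"rz": 0,"fingers": 255},{"dx": -0.266,"dy": -0.448,"dz": 0,"rx": 0,"ry": 0,"rz": 0,"fingers": 255},{"dx": 0,"dy": 0,"dz": 0,"rx": 0,"ry": 0,"rz": 0,"fingers": 255},{"dx": 0,"dy": 0,"dz": 0,"rx": 0,"ry": 0,"rz": 0,"fingers": 255}]}}

```text
clock: 11.18
position: [0.4561, 0.2706, 0.1364]
ee_rot: [[-0.98, -0.197, -0.002], [-0.197, 0.98, -0.002], [0.002, -0.002, -1.0]]
wrist_force: [0.4, -0.5, 0.2]
opening: 0.0001
gripper_force: 0.0
```

Run:
```python
from h import *
s=read_state();print(st(s["position"]),s["position"],s["wrist_force"],"need",(np.append(wd((-.03,-.029)),.0886)-s["position"])/.04)
save("side","s6.png",(220,160,345,254),6); save("top","t3.png",(175,130,325,242),5)
```

```text
[-0.0356545  -0.03717353] [0.45609597 0.27064563 0.13644463] [ 0.42406946 -0.49422244  0.18424963] need [ 0.09799327  0.22833173 -1.19611568]
```

View pics/s6.png

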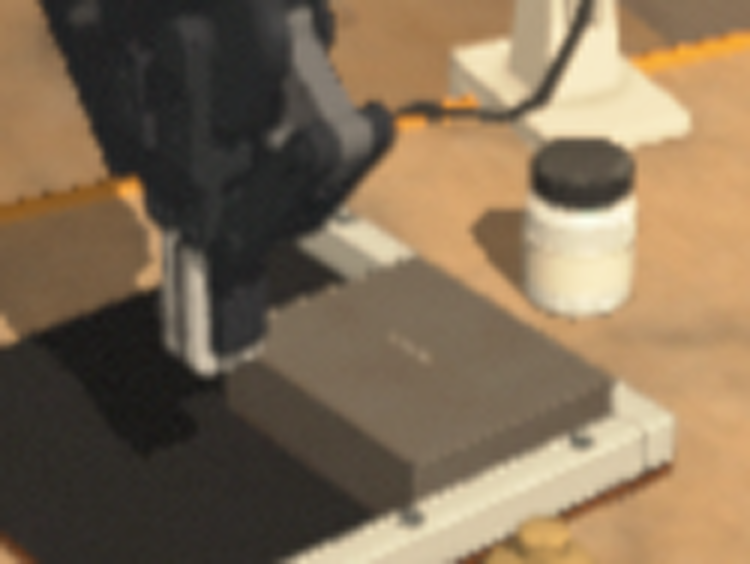

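The block looks home on both sides. I'll add one light final nudge towards the rear, because the sideways push may have opened a small gap.

Emit:
{"fn": "servo_tool", "kwargs": {"moves": [{"dx": 0.1,"dy": 0.23,"dz": 0,"rx": 0,"ry": 0,"rz": 0,"fingers": 255},{"dx": -0.1,"dy": 0,"dz": -0.4,"rx": 0,"ry": 0,"rz": 0,"fingers": 255},{"dx": 0,"dy": 0,"dz": -0.4,"rx": 0,"ry": 0,"rz": 0,"fingers": 255},{"dx": 0,"dy": 0,"dz": -0.4,"rx": 0,"ry": 0,"rz": 0,"fingers": 255},{"dx": 0,"dy": 0,"dz": 0,"rx": 0,"ry": 0,"rz": 0,"fingers": 255},{"dx": 0.098,"dy": 0.02,"dz": 0,"rx": 0,"ry": 0,"rz": 0,"fingers": 255},{"dx": 0.098,"dy": 0.02,"dz": 0,"rx": 0,"ry": 0,"rz": 0,"fingers": 255},{"dx": 0.098,"dy": 0.02,"dz": 0,"rx": 0,"ry": 0,"rz": 0,"fingers": 255},{"dx": 0.098,"dy": 0.02,"dz": 0,"rx": 0,"ry": 0,"rz": 0,"fingers": 255},{"dx": 0.098,"dy": 0.02,"dz": 0,"rx": 0,"ry": 0,"rz": 0,"fingers": 255},{"dx": 0.049,"dy": 0.01,"dz": 0,"rx": 0,"ry": 0,"rz": 0,"fingers": 255},{"dx": 0.049,"dy": 0.01,"dz": 0,"rx": 0,"ry": 0,"rz": 0,"fingers": 255},{"dx": 0.049,"dy": 0.01,"dz": 0,"rx": 0,"ry": 0,"rz": 0,"fingers": 255}]}}

```text
clock: 12.37
position: [0.481, 0.2861, 0.0887]
ee_rot: [[-0.98, -0.197, -0.004], [-0.197, 0.98, -0.001], [0.004, -0.0, -1.0]]
wrist_force: [-7.1, 0.3, 4.3]
opening: 0.0
gripper_force: 3.3
```

Run:
```python
from h import *
s=read_state();print(st(s["position"]),s["wrist_force"])
```

```text
[-0.00815878 -0.02692329] [-7.07692487  0.25957794  4.29101301]
```

Contact is about 1 mm before the home reading, so I'll press a little further.

Emit:
{"fn": "servo_tool", "kwargs": {"moves": [{"dx": 0.0245,"dy": 0.005,"dz": 0,"rx": 0,"ry": 0,"rz": 0,"fingers": 255},{"dx": 0.0245,"dy": 0.005,"dz": 0,"rx": 0,"ry": 0,"rz": 0,"fingers": 255},{"dx": 0.0245,"dy": 0.005,"dz": 0,"rx": 0,"ry": 0,"rz": 0,"fingers": 255},{"dx": 0.0245,"dy": 0.005,"dz": 0,"rx": 0,"ry": 0,"rz": 0,"fingers": 255}]}}

```text
clock: 12.7
position: [0.4818, 0.2862, 0.0882]
ee_rot: [[-0.98, -0.197, -0.009], [-0.197, 0.98, -0.003], [0.01, -0.001, -1.0]]
wrist_force: [-10.4, -0.3, 8.3]
opening: -0.0003
gripper_force: 5.3
```

Emit:
{"fn": "servo_tool", "kwargs": {"moves": [{"dx": 0.0245,"dy": 0.005,"dz": 0,"rx": 0,"ry": 0,"rz": 0,"fingers": 255},{"dx": 0.0245,"dy": 0.005,"dz": 0,"rx": 0,"ry": 0,"rz": 0,"fingers": 255}]}}

```text
clock: 12.87
position: [0.4827, 0.2863, 0.0882]
ee_rot: [[-0.98, -0.197, -0.011], [-0.197, 0.98, -0.004], [0.012, -0.001, -1.0]]
wrist_force: [-13.1, -0.3, 8.2]
opening: 0.0
gripper_force: 6.5
```

Emit:
{"fn": "servo_tool", "kwargs": {"moves": [{"dx": -0.245,"dy": -0.05,"dz": 0,"rx": 0,"ry": 0,"rz": 0,"fingers": 255},{"dx": -0.245,"dy": -0.05,"dz": 0,"rx": 0,"ry": 0,"rz": 0,"fingers": 255},{"dx": -0.245,"dy": -0.05,"dz": 0.5,"rx": 0,"ry": 0,"rz": 0,"fingers": 255},{"dx": -0.245,"dy": 0.2,"dz": 0.8,"rx": 0,"ry": 0,"rz": 0,"fingers": 255},{"dx": -0.3,"dy": 0.4,"dz": 0.8,"rx": 0,"ry": 0,"rz": 0,"fingers": 255},{"dx": -0.3,"dy": 0.8,"dz": 0.5,"rx": 0,"ry": 0,"rz": 0,"fingers": 255},{"dx": -0.3,"dy": 0.9,"dz": 0.2,"rx": 0,"ry": 0,"rz": 0,"fingers": 255},{"dx": -0.3,"dy": 0.9,"dz": 0.2,"rx": 0,"ry": 0,"rz": 0,"fingers": 255},{"dx": -0.3,"dy": 0.9,"dz": 0.2,"rx": 0,"ry": 0,"rz": 0,"fingers": 255},{"dx": -0.3,"dy": 0.9,"dz": 0,"rx": 0,"ry": 0,"rz": 0,"fingers": 255},{"dx": 0,"dy": 0,"dz": 0,"rx": 0,"ry": 0,"rz": 0,"fingers": 255}]}}

```text
clock: 13.78
position: [0.3757, 0.4886, 0.218]
ee_rot: [[-0.979, -0.202, 0.003], [-0.202, 0.979, 0.008], [-0.004, 0.007, -1.0]]
wrist_force: [0.9, -0.8, 0.1]
opening: -0.0003
gripper_force: 0.0
```

Run:
```python
from h import *
save("top","t4.png",(175,130,325,242),5)
```

```text
(no output)
```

View pics/t4.png

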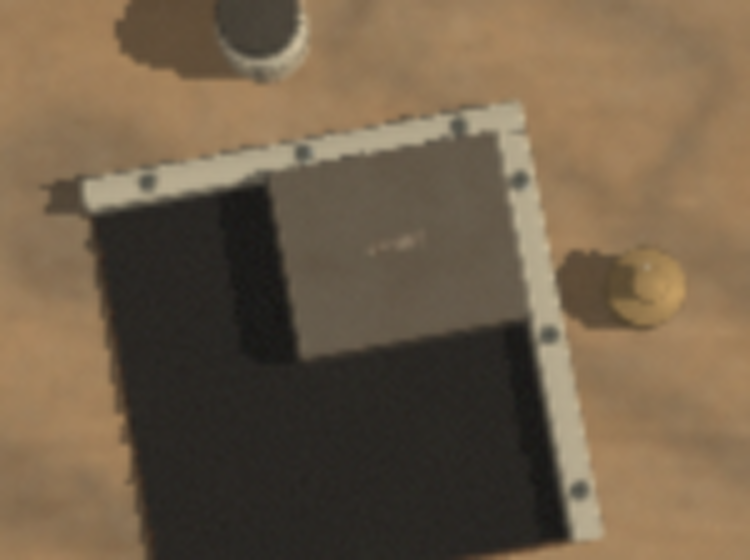

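The top view shows the block flush against both strips with no gap. Its top runs from (270,175) to (525,320), and the jar and weight are in place.

```bash
python3 -c "from rig import *;print(job_done())"
```

```text
the job is handed in; nothing more can be done
None
```

I tipped the block flat with finger pushes and slid it into the corner. The last top view showed no gap at either strip, and I handed the job in at about 14 s; no verdict was returned.

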